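Weigh the sample canister on the hook balance

ROBOT

A 6-joint arm with a two-finger parallel gripper is mounted at the origin on a cart in front of the work surface, level with it; the furniture and walls round the work are solid. World frame = base frame: x ahead of the robot, y to its left, z up, the work surface at z = 0. Lengths are in mm, angles in rad, forces in N, time in s.
With the tool pointing down it reaches from about 350 to 875 mm from the base axis. Payload 4.2 kg.
Tool frame: the origin (TCP) lies midway between the tips of the shut fingers; the grasp point (between the pads) lies 19 mm behind it (arm.tcp_to_grasp is the distance from the TCP to the grasp point, in mm); z points along the fingers, y is the line along which they close (so a half turn about z gives the same grasp; the last joint's range is limited). The gripper opens to 85 mm and grips with 20 to 120 N. Pads are 22 mm wide; open, the fingers measure 114 mm over their backs; the gripper's body (76 mm by 85 mm) begins 54 mm behind the grasp point. The pads swing forward as they close: fully open they stand 13 mm farther back than shut.
Start: joints at [0.259, 0.385, 0.008, 0, -1.194, -0.259], TCP at [624.979, 0.025, 231.312] pointing down, gripper open.
Joint ranges: [-3.14, 3.14], [-1.21, 2.06], [-1.07, 1.41], [-3.16, 2.05], [-2.99, -0.16], [-3.1, 3.1]. Speed limits (rad/s): [2.79, 2.79, 3.14, 3.14, 3.14, 3.14].

INTERFACE

Orientations are given as a unit quaternion [x, y, z, w].
In Python, from bench import arm, imaging, job, models gives the robot as it stands.
- The arm moves only by the tool arm_command, never from a script. Its argument "rows" is a list of rows, each an object with "grip": the opening, from 0 (shut) to 1 (fully open); "linear": the shift along the tool's x, y, z in mm, a list of three; "rot": the turn, a rotation vector about the tool's x, y, z in rad, a list of three. In form: [{"grip": grip, "linear": [tx, ty, tz], "rot": [rx, ry, rz]}, ...]. A call has 1 to 10 rows; each row is the pose to reach, as a shift and turn from the pose commanded when the call began, along the tool's axes at that moment; what a row does not reach only later rows make up. A row lasts 1/8 s, in which the tool goes at most 62.5 mm and 10.7 degrees, less where a joint would pass 70% of its speed; a pose out of reach is approached as far as the arm can. A call with a gripper value outside its range is refused whole. The fingers move at their own pace and stop on an object; the grip force is fixed at half the most. Time passes only in rows, so rows that repeat a pose let the fingers close. It gives the time, the measured TCP pose, the force, the opening and the grip force at its end, in the units of the state.
- arm.read_state(): the state, without advancing time (a new reading comes with each control period).
- imaging.get_image(name): name is "scene" or "side" or "wrist"; returns a dict with "frame" (480x640x3 uint8, red, green, blue), "fx", "fy", "cx", "cy" (pixels), "k1" (the pictures are not rectified: a ray, as slopes to the right and down, at radius r is drawn at 1 + k1 r^2 times it, then the intrinsics apply), "extrinsics" (4x4, takes a point from world to camera coordinates); the wrist camera has in their place "T_tool_cam" (4x4, takes a point from camera to tool coordinates, whose origin is the TCP and whose axes are the flange's). Camera axes: x right, y down, z forward; pixel columns grow to the right and rows downward; lengths in mm; the calibration is good to about 2 mm. A picture is of the moment at which its call begins: read the wrist's pose just before it. There is no depth.
- job.job_done(): hands the job in; it is judged then, once.
Trained networks look in a picture, given as the dict that the camera call returned (one of the last four; its "shot" number tells which), for a name from the list of things; names that differ only in an ending like _2 or _b are one class to them, and where a whole thing is asked for, a point or a joint stands for the part that bears it (a point fixed in the world has none). Each returns a list of dicts, best first, with "score" (0 to 1); they miss things now and then, are a little off and sometimes report something else, mostly with a low value. They report only what shows in the picture. A call takes as long as a camera call.
- models.spot_in(picture, query): "rect" ([left, top, right, bottom] in pixels, round what is visible of it).
- models.tip_of(picture, query): "pixel" ([column, row] in pixels: a listed point, or the origin of a listed thing).
The state is a dict: "clock": time; "joints": joint angles; "joint_vel": joint speeds; "joint_efforts": joint torques, N m; "position": TCP position; "ee_rot": TCP orientation; "contact_force": force on the tool from outside, world axes, zero at the start; "wrist_torque": the same for the moment, N m; "gripper_width": finger opening in mm; "grasp_force": force on a finger pad.
Only numpy, scipy, OpenCV 4.12 (cv2) and the standard library are available. Lean on these libraries where they do the work, as an engineer would, in place of code of your own. Each camera call takes 0.05 s, during which the arm holds its last target. There are 200 camera calls.

TASK

Hang the steel sample canister by its window on the hook of the spring balance, letting go only once the balance carries its whole weight, so that the hook never jerks down or springs up and is never overloaded. Let it hang untouched and still for a good second, then lift it off gently and set it down upright, without dropping it, near the middle of the square tray. Leave the other things alone.

Things in the scene. Friction and masses are not known exactly. Their poses are not given: they have to be found in the camera images.
- canister: sample canister: steel cylinder 42 mm across, 60 mm high, with a flat aluminium hanger plate upright on top. Mass unknown, 0.2 to 0.65 kg. Origin: centre of its underside, z up. The plate is 8 mm thick (along x), 34 mm wide (y), its top 140 mm above the underside. Above the plate's window is a solid grip tab, 108 to 140 mm high: pinch it across its 34 mm width (fingers closing along y).
- eye (a point): point on the canister's axis 108 mm above its underside: the peak of the window, which goes right through the plate along x. The window is 22 mm wide (y), from 66 to 108 mm above the underside; its upper edge is a gable, 5 mm lower at the sides, that centres itself on a bar. Axes as the canister's.
- balance: spring balance, fixed to the worktop: base plate 230 x 84 x 14 mm, grey column 50 x 56 mm in section, 314 mm high; its front face is 135 mm behind (+x) the hook's lowest bend. Origin: on the worktop straight below that bend. x points from the hook to the column; the hook's arm comes forward from the column along -x and the way in front of its end is free.
- hook_saddle (a point): top of the hook bar at its lowest bend, where the window hangs (its peak rests about 4 mm above this), 220 mm above the worktop when unloaded, sinking with the hook; axes as the balance's. Bar 8 mm thick: level arm (top 10 mm above this point), V dip 28 mm long (x) with this point at its bottom, upturned end 18 mm in front (-x), its top 21 mm above this point.
- hook (a joint): how far the hook has sunk, m: 0 unloaded (upper stop), 0.08 lower stop. The spring holds it at 0 up to 0.3 N, then gives 10 mm per newton (100 N/m, lightly damped); the canister sinks it by 16 to 60 mm. Delicate: moving faster than 70 mm/s is a jerk; sinking more than 74 mm or a press of more than 12 N is an overload.
- tray: square open aluminium tray, 100 x 100 mm, walls 14 mm high and 4 mm thick, floor about 4 mm thick, fixed to the worktop. Origin: centre of its underside. It stands on one side of the balance, the canister on the other; the sides change.
- spanner: bystander, leave alone: open-ended spanner, 147 x 27 x 8 mm, lying; origin at the centre of its underside
- syringe: bystander, leave alone: plastic syringe, 104 x 30 x 17 mm, lying; origin at the centre of its underside
- weight: bystander, leave alone: small brass weight with a knob, 30 mm across, 51 mm high, standing; origin at the centre of its underside
- fuse_box: bystander, leave alone: small white carton, 36 x 62 x 22 mm; origin at the centre of its underside
- spring_clamp: bystander, leave alone: dark spring clamp, 94 x 26 x 32 mm, lying; origin at the centre of its underside

How it is judged:
By the outcome, as a careful person would: the job done as asked, in the order asked, and still so for the second after the job is handed in, with the robot touching nothing.
It also fails if it takes over 69 s, if anything falls off the work surface, if the arm or the gripper's body presses on something with over 40 N, if the wrist force passes 120 N, or if a joint passes its speed limit or range.

## Working session

There is one attempt and no reset: what is moved stays moved. The work goes in short steps, Python scripts to look and compute and a tool call to move; the robot and the scene stay as the last step left them, time stands still between calls to the robot, and variables do not carry over. Pictures are saved under pics/ and viewed, at most 14 in all, crops included, and the job is handed in when it is done.

Besides the shell and the picture viewer there is one more tool, called in YAML: its name, and indented under it one key for each argument. arm_command: Moves the arm, as the interface text tells. Its arguments: {"type":"object","properties":{"rows":{"type":"array"}},"required":["rows"]}

```bash
mkdir -p pics; cat > h.py <<'E'
import numpy as np, cv2
from scipy.optimize import least_squares
from scipy.spatial.transform import Rotation as R
from bench import arm, imaging, job, models
def cam(p, st=None):
    if 'extrinsics' in p: return np.array(p['extrinsics'])
    T=np.eye(4); T[:3,:3]=R.from_quat(st['ee_rot']).as_matrix(); T[:3,3]=st['position']
    return np.linalg.inv(T@np.array(p['T_tool_cam']))
def proj(p,E,X):
    c=E[:3,:3]@np.asarray(X,float)+E[:3,3]; s=c[:2]/c[2]; s=s*(1+p['k1']*(s@s))
    return np.array([p['fx']*s[0]+p['cx'],p['fy']*s[1]+p['cy']])
def tri(obs,x0=(600,0,50)):  # obs: (p,E,pixel)
    f=lambda X:np.concatenate([proj(p,E,X)-q for p,E,q in obs])
    r=least_squares(f,x0); return r.x,np.abs(r.fun).max()
def onz(p,E,q,z,x0=(600,0)):
    return least_squares(lambda v:proj(p,E,[v[0],v[1],z])-q,x0).x
def save(p,n,box=None):
    f=p['frame'][:,:,::-1]
    if box: f=f[box[1]:box[3],box[0]:box[2]]; f=cv2.resize(f,None,fx=min(800/f.shape[1],600/f.shape[0]),fy=min(800/f.shape[1],600/f.shape[0]))
    cv2.imwrite('pics/'+n,f)
E
cat > m.py <<'E'
from h import *
st=arm.read_state(); print({k:np.round(v,3).tolist() for k,v in st.items()})
P={}
for n in('scene','side','wrist'):
    st=arm.read_state(); p=imaging.get_image(n); P[n]=(p,cam(p,st)); save(p,n+'0.png')
    print(n,'campos',np.round(np.linalg.inv(P[n][1])[:3,3]))
for t in('canister','eye','balance','hook_saddle','tray','spanner','syringe','weight','fuse_box','spring_clamp'):
    o=[]
    for n,(p,E) in P.items():
        r=models.tip_of(p,t)[:2]
        print(t,n,[(np.round(a['pixel']).tolist(),round(a['score'],2)) for a in r], np.round(onz(p,E,r[0]['pixel'],0)) if r else '')
        if r and r[0]['score']>.3:o.append((p,E,np.array(r[0]['pixel'])))
    if len(o)>1: x,e=tri(o); print('   tri',np.round(x,1),round(e,1))
E
python3 m.py; python3 -c "
import cv2;import numpy as np"
```

```text
{'clock': 0.0, 'joints': [0.259, 0.386, 0.007, -0.001, -1.194, -0.259], 'joint_vel': [-0.0, -0.001, 0.001, 0.0, -0.002, -0.001], 'joint_efforts': [-0.001, -39.229, 18.84, 4.186, -0.005, 0.0], 'position': [624.423, 0.014, 230.211], 'ee_rot': [-0.707, 0.707, 0.001, -0.001], 'contact_force': [1.307, 0.113, -0.479], 'wrist_torque': [0.002, 0.005, 0.02], 'grasp_force': 0.0, 'gripper_width': 85.286}
scene campos [-222.  727. 1176.]
side campos [   4. -699.  972.]
wrist campos [624. -66. 373.]
canister scene [([424.0, 205.0], 0.79)] [ 469. -282.]
canister side [([397.0, 404.0], 0.98)] [ 475. -265.]
canister wrist [] 
   tri [ 466.1 -271.7   14.2] 1.3
eye scene [([425.0, 175.0], 0.64)] [ 548. -378.]
eye side [([407.0, 376.0], 0.71), ([241.0, 204.0], 0.65)] [ 532. -222.]
eye wrist [] 
   tri [ 473.9 -274.7  108.8] 0.6
balance scene [([356.0, 226.0], 0.62), ([286.0, 305.0], 0.41)] [534. -87.]
balance side [([366.0, 324.0], 0.63)] [535. -71.]
balance wrist [([413.0, 129.0], 0.56)] [533. -75.]
   tri [533.7 -75.6   4.8] 3.0
hook_saddle scene [([362.0, 165.0], 0.52)] [ 700. -271.]
hook_saddle sid
[... 381 characters left out ...]
[([556.0, 247.0], 0.8)] [375.  45.]
   tri [372.4  44.   -6.1] 5.0
syringe scene [([403.0, 255.0], 0.75)] [ 381. -105.]
syringe side [([314.0, 364.0], 0.79)] [ 386. -107.]
syringe wrist [([571.0, 107.0], 0.69)] [384. -95.]
   tri [383.8 -97.4  -2.4] 3.5
weight scene [([233.0, 324.0], 0.6), ([404.0, 257.0], 0.35)] [501. 344.]
weight side [([263.0, 218.0], 0.71), ([364.0, 326.0], 0.15)] [504. 349.]
weight wrist [] 
   tri [500.6 344.6   3.3] 0.4
fuse_box scene [([256.0, 346.0], 0.9)] [418. 340.]
fuse_box side [] 
fuse_box wrist [] 
spring_clamp scene [([206.0, 351.0], 0.58)] [485. 430.]
spring_clamp side [([243.0, 205.0], 0.85)] [481. 422.]
spring_clamp wrist [] 
   tri [486.1 429.   -4.6] 0.6
```

View pics/scene0.png

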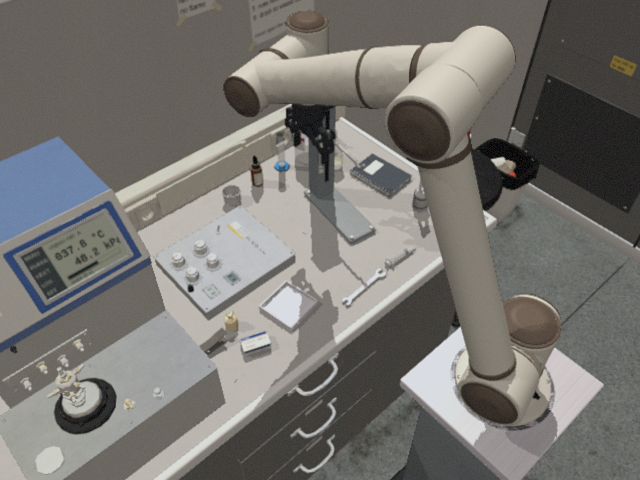

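View pics/side0.png

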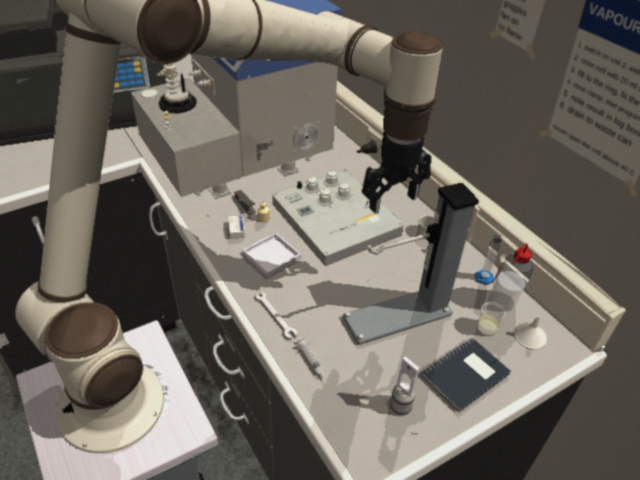

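View pics/wrist0.png

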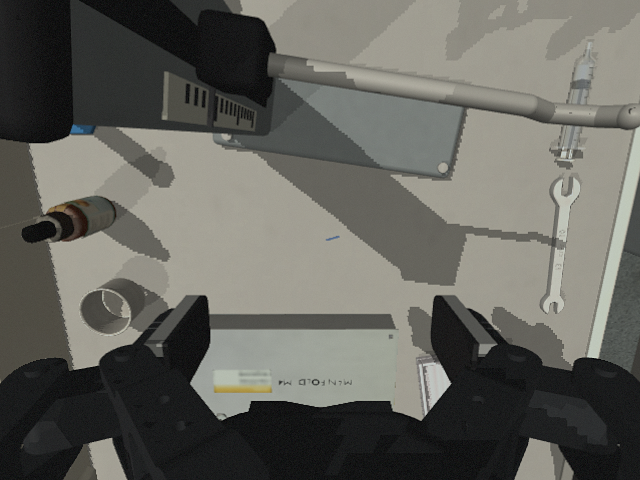

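The scene view shows the canister at about (421,198) right of the column, and the tray at (290,305). In the side view the plate and window stand at (407,380). In the wrist view the hook arm runs from (270,62) to (630,115), and the base plate edge from (215,140) to (452,178). Next I look at the canister from above.

arm_command:
  rows:
    - {"grip": 1, "linear": [0, 40, -40], "rot": [0, 0, 0]}
    - {"grip": 1, "linear": [0, 80, -80], "rot": [0, 0, 0]}
    - {"grip": 1, "linear": [30, 120, -80], "rot": [0, 0, 0]}
    - {"grip": 1, "linear": [70, 150, -80], "rot": [0, 0, 0]}
    - {"grip": 1, "linear": [120, 159, -80], "rot": [0, 0, 0]}
    - {"grip": 1, "linear": [170, 159, -80], "rot": [0, 0, 0]}
    - {"grip": 1, "linear": [200, 159, -80], "rot": [0, 0, 0]}
    - {"grip": 1, "linear": [200, 159, -80], "rot": [0, 0, 0]}
    - {"grip": 1, "linear": [200, 159, -80], "rot": [0, 0, 0]}

```text
clock: 2.78
position: [465.9, -199.7, 311.3]
ee_rot: [-0.707, 0.707, 0.0, 0.0]
contact_force: [-0.3, 0.5, -0.1]
gripper_width: 85.0
grasp_force: 0.0
```

```bash
cat > m2.py <<'E'
from h import *
st=arm.read_state(); p=imaging.get_image('wrist'); E=cam(p,st); save(p,'wrist1.png')
s=imaging.get_image('side'); x=[175+0,0]
f=s['frame'][330:430,350:470,::-1]; w=p['frame'][:,:,::-1]
print(np.round(st['position'],1),st['ee_rot'])
T=dict()
for t in('canister','eye','hook_saddle','balance'):
    for n,q in(('w',p),('s',s)):
        for a in models.tip_of(q,t)[:1]: print(t,n,np.round(a['pixel'],1),round(a['score'],2)); T.setdefault(t,[]).append((q,E if n=='w' else cam(s),np.array(a['pixel'])))
    if len(T.get(t,[]))>1: print(t,tri(T[t]))
np.save('pics/E1.npy',E)
E
python3 m2.py
```

```text
[ 465.9 -199.7  311.3] [-7.07052204e-01  7.07161344e-01  1.01259630e-04  5.60421363e-05]
canister w [309.9 134.3] 0.73
canister s [397.9 403.9] 0.59
canister (array([ 476.31878851, -269.85517414,    7.02119696]), np.float64(1.4648507931753443))
eye w [309.3 132.8] 0.87
eye s [407.2 372.9] 0.76
eye (array([ 475.04458974, -270.89784754,  110.91373365]), np.float64(0.5206931431432054))
hook_saddle w [230.6 402.8] 0.73
balance w [268.8 288.7] 0.93
balance s [367.6 329.8] 0.84
balance (array([536.61924288, -69.85715419, -16.3297034 ]), np.float64(2.383168388626302))
```

View pics/wrist1.png

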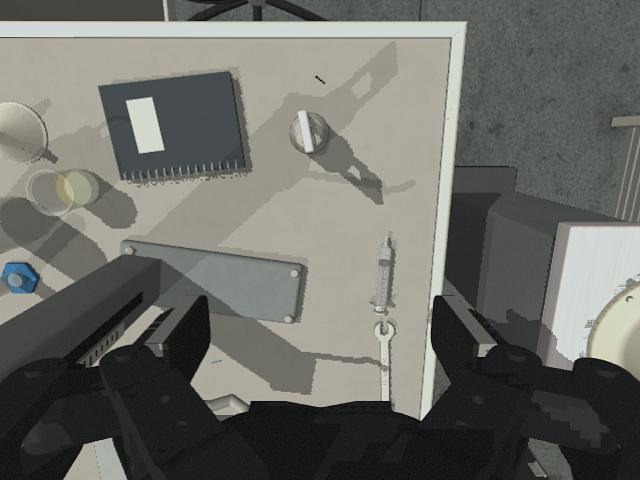

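The canister plate top runs from about (301,111) to (309,153). The base plate's front corners are at about (303,265) and (296,322), and its back upper corner at (122,240). I'll measure the plate edges numerically.

```bash
cat > m3.py <<'E'
from h import *
im=cv2.imread('pics/wrist1.png'); E=np.load('pics/E1.npy'); p=imaging.get_image('wrist')
g=im[95:165,285:335].min(2); m=(g>215).astype('uint8')
n,l,s,c=cv2.connectedComponentsWithStats(m); k=1+np.argmax(s[1:,4]); print(s[k])
ys,xs=np.nonzero(l==k); r=cv2.minAreaRect(np.c_[xs+285,ys+95].astype('float32')); print(r)
b=cv2.boxPoints(r); W=np.array([onz(p,E,q,140) for q in b]); print(W.round(1), W.mean(0))
for i in range(4): d=W[(i+1)%4]-W[i]; print(np.linalg.norm(d),np.degrees(np.arctan2(d[1],d[0])))
save(dict(frame=im[:,:,::-1]),'crop1.png',(110,90,350,330))
E
python3 m3.py
```

```text
Traceback (most recent call last):
  File "m3.py", line 4, in <module>
    n,l,s,c=cv2.connectedComponentsWithStats(m); k=1+np.argmax(s[1:,4]); print(s[k])
                                                     ~~~~~~~~~^^^^^^^^^
ValueError: attempt to get argmax of an empty sequence
```

```bash
sed -i 's/g>215/g>cv2.minMaxLoc(g)[1]*.9/' m3.py; python3 m3.py
```

```text
[ 13  16  14  41 285]
((304.9230651855469, 130.61538696289062), (40.399925231933594, 7.060181140899658), 78.69007110595703)
[[ 483.4 -286.8]
 [ 477.8 -287.8]
 [ 471.7 -256.9]
 [ 477.4 -255.8]] [ 477.58468314 -271.81963378]
5.683709346957574 -169.32847457676996
31.57903118731959 101.29577662660776
5.840372120719149 10.965867140119835
31.607716059539325 -78.98864549738744
```

View pics/crop1.png

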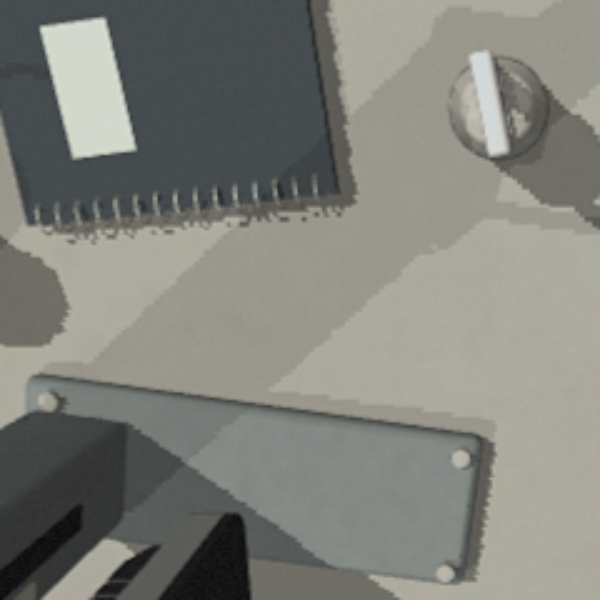

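Plate yaw is about +11°, with its centre near (476.5,-271.5). The balance yaw is about -7.9°, from the base edge and screws. I turn the gripper and move over the canister.

arm_command:
  rows:
    - {"grip": 1, "linear": [10, -1, 0], "rot": [0, 0, 0.17]}
    - {"grip": 1, "linear": [20, -2, 0], "rot": [0, 0, 0.35]}
    - {"grip": 1, "linear": [30, -4, 0], "rot": [0, 0, 0.52]}
    - {"grip": 1, "linear": [40, -6, 10], "rot": [0, 0, 0.69]}
    - {"grip": 1, "linear": [50, -8, 30], "rot": [0, 0, 0.86]}
    - {"grip": 1, "linear": [60, -10, 60], "rot": [0, 0, 1.04]}
    - {"grip": 1, "linear": [72, -10, 90], "rot": [0, 0, 1.21]}
    - {"grip": 1, "linear": [72, -10, 120], "rot": [0, 0, 1.377]}
    - {"grip": 1, "linear": [72, -10, 140], "rot": [0, 0, 1.377]}
    - {"grip": 1, "linear": [72, -10, 140], "rot": [0, 0, 1.377]}

```text
clock: 4.62
position: [475.0, -271.8, 169.7]
ee_rot: [-0.097, 0.995, 0.001, -0.002]
contact_force: [0.1, 0.3, 1.2]
gripper_width: 85.2
grasp_force: 0.0
```

```bash
cat > m4.py <<'E'
from h import *
E1=np.load('pics/E1.npy')
st=arm.read_state(); p=imaging.get_image('wrist'); E=cam(p,st); s=imaging.get_image('side'); sc=imaging.get_image('scene'); 
save(p,'wrist2.png')
print(np.round(st['position'],1),st['ee_rot'],np.round(st['joints'],2))
a,b,c=[onz(p,E1,q,14) for q in((124,240.4),(301.2,263.6),(294.8,322.8))]
m=onz(p,E1,(291.4,296),14); d=b-a; print('base',a,b,c,'yaw',np.degrees(np.arctan2(-d[1],-d[0])),'mid',m)
for t in('eye','hook_saddle'):
    o=[]
    for n,q,e in(('w',p,E),('s',s,cam(s)),('c',sc,cam(sc))):
        for r in models.tip_of(q,t)[:1]: print(t,n,np.round(r['pixel'],1),round(r['score'],2)); o.append((q,e,np.array(r['pixel'])))
    if len(o)>1: print(tri(o))
F=[]
for i in range(5): imaging.get_image('wrist'); F.append(arm.read_state()['contact_force'])
print(np.round(F,2), np.mean(F,0))
E
python3 m4.py
```

```text
[ 475.  -271.8  169.7] [-9.66165531e-02  9.95319647e-01  7.24211677e-04 -1.87546957e-03] [-0.22  0.31 -0.27 -0.   -0.99 -1.15]
base [ 707.23683217 -144.55407797] [ 489.0341887  -114.18056366] [498.58857726 -32.0353368 ] yaw -7.9245743254016805 mid [502.26738591 -70.14916176]
eye w [319.7 261.4] 0.6
eye s [407.9 375.4] 0.67
eye c [425.5 174. ] 0.92
(array([ 476.11783199, -271.9074493 ,  109.94449896]), np.float64(2.110918673102674))
hook_saddle s [379.  251.6] 0.74
hook_saddle c [357.4 164.1] 0.83
(array([537.10743701, -79.547289  , 219.6533204 ]), np.float64(0.2313599720440891))
[[ 0.21 -1.26 -0.13]
 [-0.02  0.3   0.08]
 [ 0.29  0.25  0.31]
 [ 0.31  0.07 -0.11]
 [-1.04 -0.75  0.5 ]] [-0.05200206 -0.27735458  0.12858921]
```

View pics/wrist2.png

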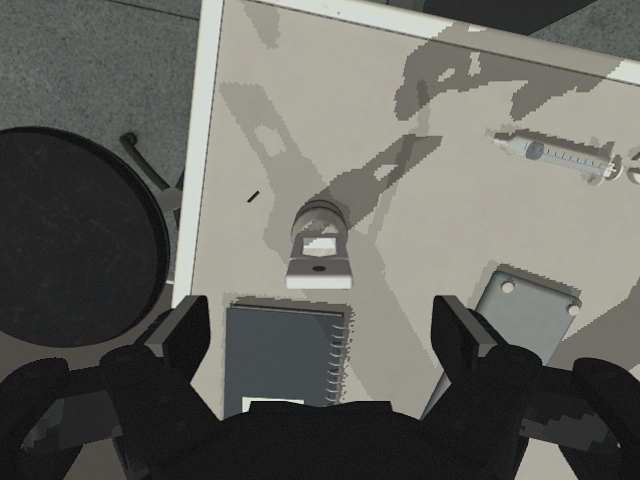

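The plate is centred between the fingers at (319,283) and square to them. I descend and close.

arm_command:
  rows:
    - {"grip": 1, "linear": [0, 0, 20], "rot": [0, 0, 0]}
    - {"grip": 1, "linear": [0, 0, 45], "rot": [0, 0, 0]}
    - {"grip": 1, "linear": [0, 0, 66], "rot": [0, 0, 0]}
    - {"grip": 1, "linear": [0, 0, 66], "rot": [0, 0, 0]}
    - {"grip": 0, "linear": [0, 0, 66], "rot": [0, 0, 0]}
    - {"grip": 0, "linear": [0, 0, 66], "rot": [0, 0, 0]}
    - {"grip": 0, "linear": [0, 0, 66], "rot": [0, 0, 0]}
    - {"grip": 0, "linear": [0, 0, 66], "rot": [0, 0, 0]}
    - {"grip": 0, "linear": [0, 0, 66], "rot": [0, 0, 0]}
    - {"grip": 0, "linear": [0, 0, 66], "rot": [0, 0, 0]}

```text
clock: 6.58
position: [476.8, -272.3, 106.3]
ee_rot: [-0.097, 0.995, -0.001, 0.001]
contact_force: [-0.6, 0.3, 6.4]
gripper_width: 33.3
grasp_force: 60.6
```

arm_command:
  rows:
    - {"grip": 0, "linear": [0, 0, -4], "rot": [0, 0, 0]}
    - {"grip": 0, "linear": [0, 0, -15], "rot": [0, 0, 0]}
    - {"grip": 0, "linear": [0, 0, -35], "rot": [0, 0, 0]}
    - {"grip": 0, "linear": [0, 0, -65], "rot": [0, 0, 0]}
    - {"grip": 0, "linear": [0, 0, -95], "rot": [0, 0, 0]}
    - {"grip": 0, "linear": [0, 0, -120], "rot": [0, 0, 0]}
    - {"grip": 0, "linear": [0, 0, -135], "rot": [0, 0, 0]}
    - {"grip": 0, "linear": [0, 0, -140], "rot": [0, 0, 0]}
    - {"grip": 0, "linear": [0, 0, -140], "rot": [0, 0, 0]}

```text
clock: 7.7
position: [475.6, -271.7, 244.6]
ee_rot: [-0.097, 0.995, 0.0, -0.001]
contact_force: [-0.0, -0.3, -3.5]
gripper_width: 32.8
grasp_force: 60.1
```

arm_command:
  rows:
    - {"grip": 0, "linear": [-3, 20, 0], "rot": [0, 0, 0.04]}
    - {"grip": 0, "linear": [-6, 50, 0], "rot": [0, 0, 0.1]}
    - {"grip": 0, "linear": [-11, 85, 0], "rot": [0, 0, 0.16]}
    - {"grip": 0, "linear": [-16, 120, 0], "rot": [0, 0, 0.22]}
    - {"grip": 0, "linear": [-21, 150, 0], "rot": [0, 0, 0.28]}
    - {"grip": 0, "linear": [-25, 178, 0], "rot": [0, 0, 0.32]}
    - {"grip": 0, "linear": [-28, 196, 0], "rot": [0, 0, 0.332]}
    - {"grip": 0, "linear": [-28, 201, 0], "rot": [0, 0, 0.332]}
    - {"grip": 0, "linear": [-28, 201, 0], "rot": [0, 0, 0.332]}
    - {"grip": 0, "linear": [-28, 201, 0], "rot": [0, 0, 0.332]}

```text
clock: 8.95
position: [464.6, -69.9, 245.0]
ee_rot: [0.069, 0.998, -0.0, -0.0]
contact_force: [0.4, 0.5, -2.2]
gripper_width: 32.5
grasp_force: 60.4
```

```bash
cat > m5.py <<'E'
from h import *
import sys
tag=sys.argv[1]; n=int(sys.argv[2])
F=[];Z=[]
for i in range(n):
    st=arm.read_state(); p=imaging.get_image('wrist'); F.append(st['contact_force']); Z.append(st['position'])
print(st['clock'],'pos',np.mean(Z,0).round(2),np.array(st['ee_rot']).round(4),'F',np.mean(F,0).round(2),'sd',(np.std(F,0)/n**.5).round(2),st['gripper_width'])
E=cam(p,st); s=imaging.get_image('side'); sc=imaging.get_image('scene'); save(p,f'w_{tag}.png'); save(s,f's_{tag}.png',(300,150,500,300)); save(sc,f'c_{tag}.png',(290,100,450,220))
for t in('eye','hook_saddle'):
    o=[]
    for n,q,e in(('w',p,E),('s',s,cam(s)),('c',sc,cam(sc))):
        for r in models.tip_of(q,t)[:1]: print(t,n,np.round(r['pixel'],1),round(r['score'],2)); o.append((q,e,np.array(r['pixel'])))
    if len(o)>1: print(tri(o))
E
python3 m5.py a 10; python3 -c "
import cv2,numpy as np
a=[cv2.resize(cv2.imread('pics/'+n),(400,300)) for n in('w_a.png','s_a.png','c_a.png')]
cv2.imwrite('pics/m_a.png',np.vstack([np.hstack(a[:2]),np.hstack([a[2],a[2]*0])]))"
```

```text
9.4 pos [464.7  -69.72 245.21] [ 0.0691  0.9976  0.     -0.    ] F [-0.07 -0.02 -3.08] sd [0.15 0.16 0.14] 32.7695716939382
eye w [322.5 305.5] 0.74
eye s [343.2 252.2] 0.76
(array([466.1933155 , -68.59737499, 244.01790713]), np.float64(1.9297649989675847))
hook_saddle w [327.4 400.4] 0.83
hook_saddle s [374.5 252.9] 0.81
hook_saddle c [358.6 163.7] 0.55
(array([531.30159834, -75.13887961, 221.49121815]), np.float64(2.5497215152883825))
```

View pics/m_a.png

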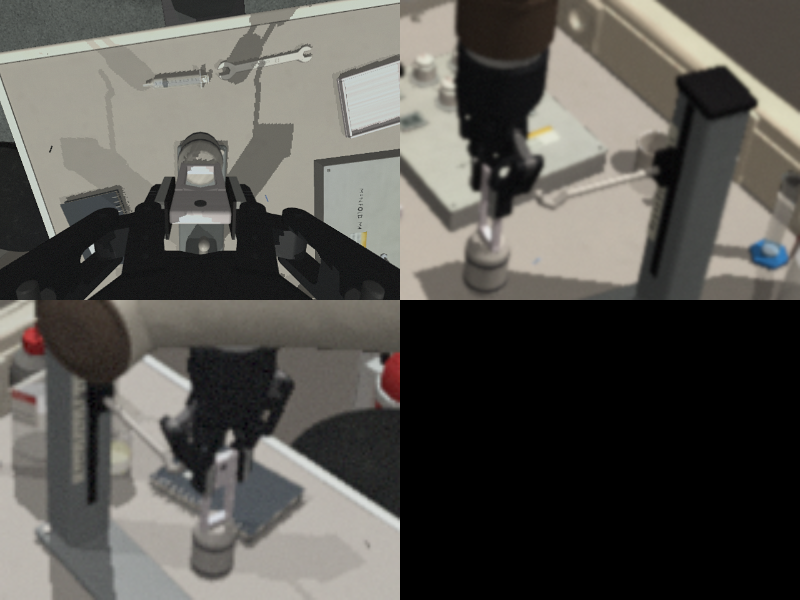

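The wrist view (top-left of the mosaic, full-frame pixels) shows the hook tip at about (328,392), seen through the gripper beyond the tab. The eye is at (322,305), so the hook sits about 2 mm towards tool +y. I'll work out the offsets.

```bash
cat > m6.py <<'E'
from h import *
for i in range(4):
    st=arm.read_state(); p=imaging.get_image('wrist'); E=cam(p,st)
    T=R.from_quat(st['ee_rot']).as_matrix()
    for t,z in(('eye',243.5),('hook_saddle',220)):
        for r in models.tip_of(p,t)[:1]:
            w=np.r_[onz(p,E,r['pixel'],z),z]; print(t,np.round(r['pixel'],1),'world',w.round(1),'tool',(T.T@(w-st['position'])).round(1))
save(p,'tip.png',(250,290,410,410))
P=[]
for n in('side','scene'):
  for i in range(2):
    q=imaging.get_image(n); r=models.tip_of(q,'hook_saddle')
    if r: P.append((q,cam(q),np.array(r[0]['pixel']))); print(n,np.round(r[0]['pixel'],1), np.round(onz(q,cam(q),r[0]['pixel'],220),1))
print(tri(P)); print(p['fx'],p['cx'],p['cy'],np.round(p['T_tool_cam'],3))
E
python3 m6.py
```

```text
eye [319.  307.4] world [467.4 -70.1 243.5] tool [-2.7 -0.5  1.8]
hook_saddle [326.9 399.5] world [532.2 -75.  220. ] tool [-67.5   3.6  25.3]
eye [319.2 305.5] world [466.5 -69.9 243.5] tool [-1.8 -0.4  1.8]
hook_saddle [325.1 402.2] world [533.7 -76.2 220. ] tool [-69.2   2.7  25.3]
eye [319.2 307.4] world [467.4 -70.1 243.5] tool [-2.7 -0.4  1.8]
hook_saddle [325.5 399.3] world [531.9 -75.8 220. ] tool [-67.4   2.9  25.3]
eye [319.7 309.6] world [468.4 -70.  243.5] tool [-3.7 -0.2  1.8]
hook_saddle [326.5 399.3] world [532.  -75.2 220. ] tool [-67.4   3.4  25.3]
side [380.9 252.1] [538.7 -82.9]
side [375.7 255. ] [525.6 -84.6]
scene [360.6 164.9] [530.5 -83.2]
scene [359.1 167.4] [526.5 -74.3]
(array([532.89928983, -81.95312675, 217.08177608]), np.float64(2.977223839683063))
369.6476888679743 320.1641861045328 239.22590367456405 [[-0.00000e+00 -9.65000e-01 -2.61000e-01  6.65790e+01]
 [ 1.00000e+00 -1.00000e-03  1.00000e-03 -8.80000e-02]
 [-1.00000e-03 -2.61000e-01  9.65000e-01 -1.43009e+02]
 [ 0.00000e+00  0.00000e+00  0.00000e+00  1.00000e+00]]
```

View pics/tip.png

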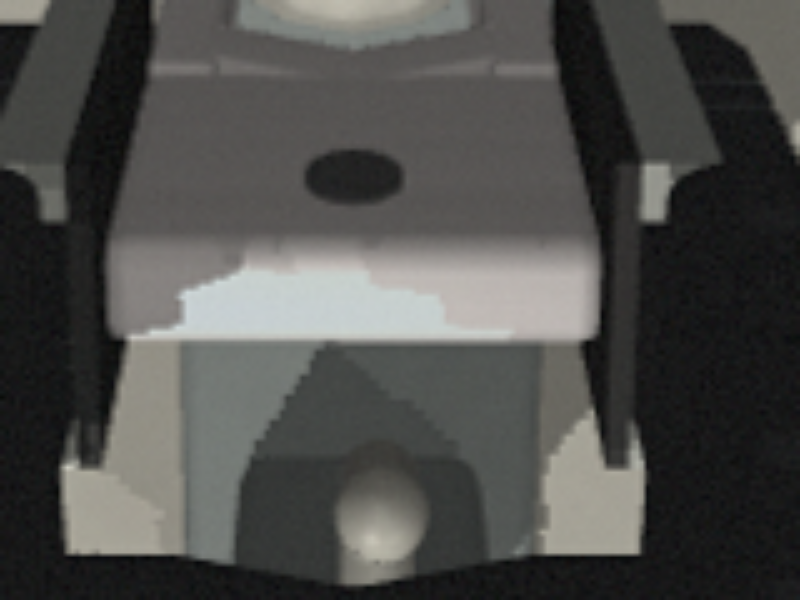

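The tip ball is at crop (382,515), full frame (326,393). The eye peak is at x≈321. So I shift +2.5 mm in tool y and advance 67 mm.

arm_command:
  rows:
    - {"grip": 0, "linear": [0, 2.5, -1.5], "rot": [0, 0, 0]}
    - {"grip": 0, "linear": [-8, 2.5, -1.5], "rot": [0, 0, 0]}
    - {"grip": 0, "linear": [-17, 2.5, -1.5], "rot": [0, 0, 0]}
    - {"grip": 0, "linear": [-26, 2.5, -1.5], "rot": [0, 0, 0]}
    - {"grip": 0, "linear": [-35, 2.5, -1.5], "rot": [0, 0, 0]}
    - {"grip": 0, "linear": [-44, 2.5, -1.5], "rot": [0, 0, 0]}
    - {"grip": 0, "linear": [-53, 2.5, -1.5], "rot": [0, 0, 0]}
    - {"grip": 0, "linear": [-61, 2.5, -1.5], "rot": [0, 0, 0]}
    - {"grip": 0, "linear": [-67, 2.5, -1.5], "rot": [0, 0, 0]}
    - {"grip": 0, "linear": [-67, 2.5, -1.5], "rot": [0, 0, 0]}

```text
clock: 12.1
position: [531.7, -76.1, 246.6]
ee_rot: [0.069, 0.998, -0.0, -0.0]
contact_force: [0.3, 0.3, -2.7]
gripper_width: 33.1
grasp_force: 60.4
```

```bash
sed -i "s/'side','scene'/'side','side'/" m6.py; python3 m5.py b 6; python3 -c "
import cv2,numpy as np
a=[cv2.resize(cv2.imread('pics/'+n),(400,300)) for n in('w_b.png','s_b.png','c_b.png')]
cv2.imwrite('pics/m_b.png',np.vstack([np.hstack(a[:2]),np.hstack([a[2],a[2]*0])]))"
```

```text
12.35 pos [531.31 -76.1  246.76] [ 0.069   0.9976  0.     -0.    ] F [ 0.15  0.08 -3.11] sd [0.22 0.15 0.14] 33.04839857579531
eye w [318.4 307. ] 0.81
eye s [377.1 239.9] 0.98
eye c [360.6 157.7] 0.8
(array([531.45036663, -76.85113402, 249.26205877]), np.float64(1.5683639399802587))
hook_saddle w [322.  282.3] 0.7
hook_saddle s [377.2 252.9] 0.79
(array([535.38037674, -75.6361744 , 213.07085596]), np.float64(0.3470777809081369))
```

View pics/m_b.png

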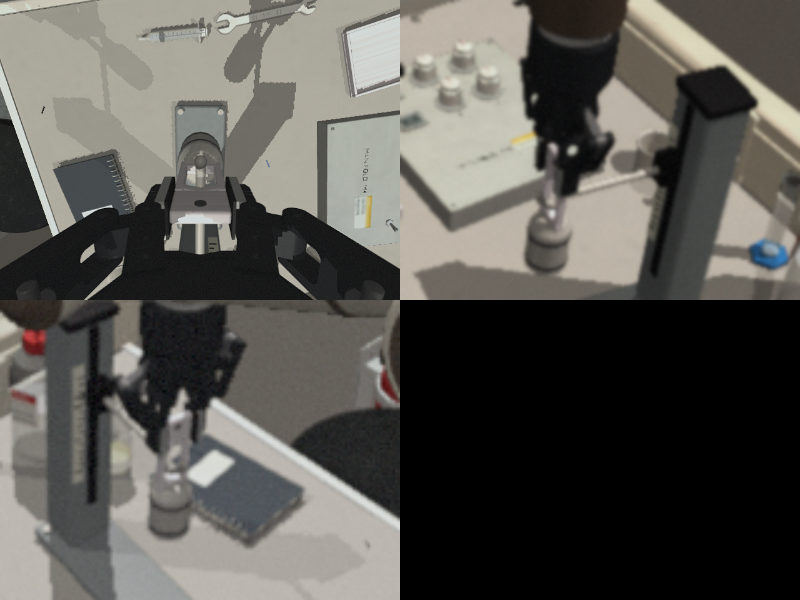

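The hook tip ball is at full frame (320,256), so the bar passes through the window and the saddle lies right under the plate. I lower slowly.

arm_command:
  rows:
    - {"grip": 0, "linear": [0, 0, 4], "rot": [0, 0, 0]}
    - {"grip": 0, "linear": [0, 0, 8], "rot": [0, 0, 0]}
    - {"grip": 0, "linear": [0, 0, 12], "rot": [0, 0, 0]}
    - {"grip": 0, "linear": [0, 0, 15], "rot": [0, 0, 0]}
    - {"grip": 0, "linear": [0, 0, 18], "rot": [0, 0, 0]}
    - {"grip": 0, "linear": [0, 0, 20], "rot": [0, 0, 0]}
    - {"grip": 0, "linear": [0, 0, 22], "rot": [0, 0, 0]}
    - {"grip": 0, "linear": [0, 0, 24], "rot": [0, 0, 0]}
    - {"grip": 0, "linear": [0, 0, 26], "rot": [0, 0, 0]}
    - {"grip": 0, "linear": [0, 0, 28], "rot": [0, 0, 0]}

```text
clock: 14.05
position: [531.6, -76.1, 218.8]
ee_rot: [0.069, 0.998, -0.0, 0.0]
contact_force: [-0.8, -0.1, -3.5]
gripper_width: 32.6
grasp_force: 60.4
```

arm_command:
  rows:
    - {"grip": 0, "linear": [0, 0, 2], "rot": [0, 0, 0]}
    - {"grip": 0, "linear": [0, 0, 4], "rot": [0, 0, 0]}
    - {"grip": 0, "linear": [0, 0, 6], "rot": [0, 0, 0]}
    - {"grip": 0, "linear": [0, 0, 8], "rot": [0, 0, 0]}
    - {"grip": 0, "linear": [0, 0, 10], "rot": [0, 0, 0]}
    - {"grip": 0, "linear": [0, 0, 12], "rot": [0, 0, 0]}
    - {"grip": 0, "linear": [0, 0, 14], "rot": [0, 0, 0]}
    - {"grip": 0, "linear": [0, 0, 14], "rot": [0, 0, 0]}

```text
clock: 15.05
position: [531.6, -76.1, 204.8]
ee_rot: [0.069, 0.998, -0.0, 0.0]
contact_force: [-0.2, -0.4, -1.2]
gripper_width: 33.0
grasp_force: 60.4
```

```bash
python3 m5.py c 12
```

```text
15.6 pos [531.53 -76.1  204.89] [6.900e-02 9.976e-01 0.000e+00 1.000e-04] F [ 0.06  0.25 -1.07] sd [0.1  0.15 0.15] 32.81029006506125
eye w [321.9 306.6] 0.96
eye s [374.1 254.2] 0.71
eye c [357.8 171.8] 0.87
(array([531.04165031, -75.12335248, 208.93958025]), np.float64(2.0165418806390107))
hook_saddle w [321.7 303.6] 0.66
hook_saddle s [374.1 258.7] 0.87
hook_saddle c [359.2 168.4] 0.72
(array([531.00211883, -75.56880292, 206.1203392 ]), np.float64(2.244488253737927))
```

arm_command:
  rows:
    - {"grip": 0, "linear": [0, 0, 2], "rot": [0, 0, 0]}
    - {"grip": 0, "linear": [0, 0, 4], "rot": [0, 0, 0]}
    - {"grip": 0, "linear": [0, 0, 6], "rot": [0, 0, 0]}
    - {"grip": 0, "linear": [0, 0, 8], "rot": [0, 0, 0]}
    - {"grip": 0, "linear": [0, 0, 10], "rot": [0, 0, 0]}
    - {"grip": 0, "linear": [0, 0, 10], "rot": [0, 0, 0]}
    - {"grip": 0, "linear": [0, 0, 10], "rot": [0, 0, 0]}

```text
clock: 16.92
position: [531.5, -76.1, 194.9]
ee_rot: [0.069, 0.998, -0.0, 0.0]
contact_force: [-0.3, -0.1, -0.2]
gripper_width: 33.0
grasp_force: 60.5
```

```bash
sed -i 's/^E=cam/if n>20: raise SystemExit\nE=cam/' m5.py; python3 m5.py d 40
```

```text
18.875 pos [531.49 -76.1  194.84] [ 0.0691  0.9976 -0.      0.    ] F [ 0.61 -0.11 -0.32] sd [0.08 0.07 0.08] 32.63906260154333
```

arm_command:
  rows:
    - {"grip": 0, "linear": [0, 0, 1], "rot": [0, 0, 0]}
    - {"grip": 0, "linear": [0, 0, 2], "rot": [0, 0, 0]}
    - {"grip": 0, "linear": [0, 0, 2], "rot": [0, 0, 0]}
    - {"grip": 0, "linear": [0, 0, 2], "rot": [0, 0, 0]}

```text
clock: 19.42
position: [531.5, -76.1, 192.8]
ee_rot: [0.069, 0.998, -0.0, -0.0]
contact_force: [1.1, -0.4, -0.4]
gripper_width: 32.7
grasp_force: 60.5
```

arm_command:
  rows:
    - {"grip": 0.9, "linear": [0, 0, 0], "rot": [0, 0, 0]}
    - {"grip": 0.9, "linear": [0, 0, 0], "rot": [0, 0, 0]}
    - {"grip": 0.9, "linear": [0, 0, 0], "rot": [0, 0, 0]}
    - {"grip": 0.9, "linear": [0, 0, 0], "rot": [0, 0, 0]}
    - {"grip": 0.9, "linear": [0, 0, 0], "rot": [0, 0, 0]}
    - {"grip": 0.9, "linear": [0, 0, 0], "rot": [0, 0, 0]}
    - {"grip": 0.9, "linear": [0, 0, 0], "rot": [0, 0, 0]}
    - {"grip": 0.9, "linear": [0, 0, 0], "rot": [0, 0, 0]}
    - {"grip": 0.9, "linear": [0, 0, 0], "rot": [0, 0, 0]}
    - {"grip": 0.9, "linear": [0, 0, 0], "rot": [0, 0, 0]}

```text
clock: 20.68
position: [531.5, -76.1, 192.8]
ee_rot: [0.069, 0.998, -0.0, -0.0]
contact_force: [-0.7, -0.1, 0.5]
gripper_width: 76.7
grasp_force: 0.0
```

```bash
python3 m5.py e 4; python3 -c "
import cv2,numpy as np
a=[cv2.resize(cv2.imread('pics/'+n),(400,300)) for n in('w_e.png','s_e.png','c_e.png')]
cv2.imwrite('pics/m_e.png',np.vstack([np.hstack(a[:2]),np.hstack([a[2],cv2.resize(cv2.imread('pics/w_e.png')[230:350,240:400],(400,300))])]))"
```

```text
20.825 pos [531.46 -76.1  192.82] [0.0691 0.9976 0.     0.    ] F [-0.14  0.18  0.24] sd [0.21 0.18 0.2 ] 76.51496346275187
eye w [319.3 306.6] 0.63
eye s [371.  261.8] 0.87
eye c [359.4 172.4] 0.78
(array([529.47916305, -76.22009555, 199.31712375]), np.float64(2.775220648696177))
hook_saddle w [320.8 304. ] 0.93
hook_saddle s [264.6 217.5] 0.72
hook_saddle c [357.8 171.9] 0.49
(array([457.92247535, -65.93265904, 351.95051179]), np.float64(79.52184551108365))
```

View pics/m_e.png

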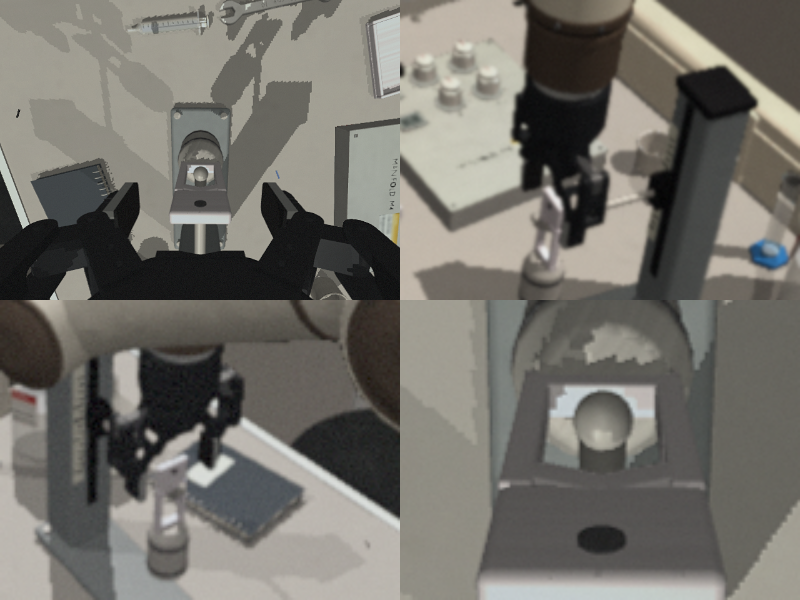

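The canister hangs centred on the bar (wrist ball at about (320,300)), with both fingers clear of it. I wait, then regrip.

arm_command:
  rows:
    - {"grip": 0.9, "linear": [0, 0, 0], "rot": [0, 0, 0]}
    - {"grip": 0.9, "linear": [0, 0, 0], "rot": [0, 0, 0]}
    - {"grip": 0.9, "linear": [0, 0, 0], "rot": [0, 0, 0]}
    - {"grip": 0.9, "linear": [0, 0, 0], "rot": [0, 0, 0]}
    - {"grip": 0.9, "linear": [0, 0, 0], "rot": [0, 0, 0]}
    - {"grip": 0.9, "linear": [0, 0, 0], "rot": [0, 0, 0]}
    - {"grip": 0.9, "linear": [0, 0, 0], "rot": [0, 0, 0]}
    - {"grip": 0.9, "linear": [0, 0, 0], "rot": [0, 0, 0]}
    - {"grip": 0.9, "linear": [0, 0, 0], "rot": [0, 0, 0]}
    - {"grip": 0.9, "linear": [0, 0, 0], "rot": [0, 0, 0]}

```text
clock: 22.52
position: [531.4, -76.1, 192.8]
ee_rot: [0.069, 0.998, -0.0, -0.0]
contact_force: [0.4, 0.2, -1.7]
gripper_width: 76.7
grasp_force: 0.0
```

arm_command:
  rows:
    - {"grip": 0.9, "linear": [0, 0, 0], "rot": [0, 0, 0]}
    - {"grip": 0.9, "linear": [0, 0, 0], "rot": [0, 0, 0]}
    - {"grip": 0.9, "linear": [0, 0, 0], "rot": [0, 0, 0]}
    - {"grip": 0.9, "linear": [0, 0, 0], "rot": [0, 0, 0]}
    - {"grip": 0.9, "linear": [0, 0, 0], "rot": [0, 0, 0]}
    - {"grip": 0.9, "linear": [0, 0, 0], "rot": [0, 0, 0]}
    - {"grip": 0.9, "linear": [0, 0, 0], "rot": [0, 0, 0]}
    - {"grip": 0.9, "linear": [0, 0, 0], "rot": [0, 0, 0]}
    - {"grip": 0.9, "linear": [0, 0, 0], "rot": [0, 0, 0]}
    - {"grip": 0.9, "linear": [0, 0, 0], "rot": [0, 0, 0]}

```text
clock: 23.78
position: [531.4, -76.1, 192.8]
ee_rot: [0.069, 0.998, -0.0, -0.0]
contact_force: [0.4, 0.4, 0.1]
gripper_width: 76.8
grasp_force: 0.0
```

```bash
cat > m7.py <<'E'
from h import *
G=[]
for i in range(4):
    p=imaging.get_image('wrist'); G.append(cv2.cvtColor(p['frame'],cv2.COLOR_RGB2GRAY)[230:350,270:370].astype(float))
    for k in range(1):
        st=arm.read_state()
a=cv2.cvtColor(cv2.imread('pics/w_e.png'),cv2.COLOR_BGR2GRAY)[230:350,270:370].astype(float)
print(st['clock'],[cv2.phaseCorrelate(a,g)[0] for g in G],[np.abs(g-a).mean() for g in G])
for i in range(3):print([np.round(r['pixel'],1) for r in models.tip_of(p,'eye')[:1]])
E
python3 m7.py
```

```text
23.975 [(0.007174215710897158, 0.0008607961158091371), (0.021253650223862053, 0.010175911574428653), (-0.006787388952055551, 0.0005090629529718171), (0.014464380062690907, 0.01274586734952976)] [np.float64(1.2760833333333332), np.float64(1.2775833333333333), np.float64(1.27075), np.float64(1.2724166666666668)]
[array([320. , 306.6])]
[array([320. , 306.6])]
[array([320. , 306.6])]
```

The canister is still. I regrip and lift slowly.

arm_command:
  rows:
    - {"grip": 0, "linear": [0, 0, 0], "rot": [0, 0, 0]}
    - {"grip": 0, "linear": [0, 0, 0], "rot": [0, 0, 0]}
    - {"grip": 0, "linear": [0, 0, 0], "rot": [0, 0, 0]}
    - {"grip": 0, "linear": [0, 0, 0], "rot": [0, 0, 0]}
    - {"grip": 0, "linear": [0, 0, 0], "rot": [0, 0, 0]}
    - {"grip": 0, "linear": [0, 0, 0], "rot": [0, 0, 0]}
    - {"grip": 0, "linear": [0, 0, -1], "rot": [0, 0, 0]}
    - {"grip": 0, "linear": [0, 0, -3], "rot": [0, 0, 0]}

```text
clock: 25.12
position: [531.5, -76.0, 195.9]
ee_rot: [0.069, 0.998, 0.0, 0.0]
contact_force: [-0.1, 1.4, -0.2]
gripper_width: 33.0
grasp_force: 59.5
```

arm_command:
  rows:
    - {"grip": 0, "linear": [0, 0, -2.5], "rot": [0, 0, 0]}
    - {"grip": 0, "linear": [0, 0, -5], "rot": [0, 0, 0]}
    - {"grip": 0, "linear": [0, 0, -7.5], "rot": [0, 0, 0]}
    - {"grip": 0, "linear": [0, 0, -10], "rot": [0, 0, 0]}
    - {"grip": 0, "linear": [0, 0, -12.5], "rot": [0, 0, 0]}
    - {"grip": 0, "linear": [0, 0, -15], "rot": [0, 0, 0]}
    - {"grip": 0, "linear": [0, 0, -17.5], "rot": [0, 0, 0]}
    - {"grip": 0, "linear": [0, 0, -20], "rot": [0, 0, 0]}
    - {"grip": 0, "linear": [0, 0, -22.5], "rot": [0, 0, 0]}
    - {"grip": 0, "linear": [0, 0, -25], "rot": [0, 0, 0]}

```text
clock: 26.38
position: [531.3, -76.2, 220.8]
ee_rot: [0.069, 0.998, -0.0, -0.0]
contact_force: [1.1, -0.1, -3.1]
gripper_width: 32.9
grasp_force: 59.7
```

arm_command:
  rows:
    - {"grip": 0, "linear": [0, 0, -2.5], "rot": [0, 0, 0]}
    - {"grip": 0, "linear": [0, 0, -5], "rot": [0, 0, 0]}
    - {"grip": 0, "linear": [0, 0, -8], "rot": [0, 0, 0]}
    - {"grip": 0, "linear": [0, 0, -12], "rot": [0, 0, 0]}
    - {"grip": 0, "linear": [0, 0, -16], "rot": [0, 0, 0]}
    - {"grip": 0, "linear": [0, 0, -20], "rot": [0, 0, 0]}
    - {"grip": 0, "linear": [0, 0, -24], "rot": [0, 0, 0]}
    - {"grip": 0, "linear": [0, 0, -26], "rot": [0, 0, 0]}
    - {"grip": 0, "linear": [0, 0, -26], "rot": [0, 0, 0]}
    - {"grip": 0, "linear": [0, 0, -26], "rot": [0, 0, 0]}

```text
clock: 27.62
position: [531.3, -76.1, 246.6]
ee_rot: [0.069, 0.998, 0.0, -0.0]
contact_force: [0.0, 0.1, -3.8]
gripper_width: 32.8
grasp_force: 59.7
```

```bash
python3 m5.py f 4; python3 - <<'E'
from h import *
# tray yaw: quad fit in the scene picture
o=[]
for n in('scene','side'):
    p=imaging.get_image(n); E=cam(p)
    for r in models.tip_of(p,'tray')[:1]: o.append((p,E,np.array(r['pixel']))); print(n,np.round(onz(p,E,r['pixel'],0),1))
print(tri(o))
E
```

```text
27.775 pos [531.34 -76.1  246.62] [ 6.910e-02  9.976e-01 -0.000e+00 -2.000e-04] F [-0.24 -0.5  -3.9 ] sd [0.19 0.5  0.13] 32.93844341832297
eye w [319.  304.3] 0.69
eye s [379.  242.1] 0.64
eye c [359.4 154. ] 0.62
(array([531.70565226, -76.8748426 , 247.09689047]), np.float64(3.087367845716045))
hook_saddle w [318.5 279.1] 0.73
hook_saddle s [376.5 255. ] 0.75
hook_saddle c [359.6 165. ] 0.5
(array([532.47233495, -77.40765366, 215.35440961]), np.float64(2.0429057863747744))
scene [453.7 218.4]
side [458.3 227.9]
(array([452.80046546, 220.76981766,   6.22027407]), np.float64(0.7462238603807236))
```

arm_command:
  rows:
    - {"grip": 0, "linear": [4, 0, 0], "rot": [0, 0, 0]}
    - {"grip": 0, "linear": [12, 0, 0], "rot": [0, 0, 0]}
    - {"grip": 0, "linear": [21, 0, 0], "rot": [0, 0, 0]}
    - {"grip": 0, "linear": [30, 0, 0], "rot": [0, 0, 0]}
    - {"grip": 0, "linear": [40, 0, 0], "rot": [0, 0, 0]}
    - {"grip": 0, "linear": [50, 0, 0], "rot": [0, 0, 0]}
    - {"grip": 0, "linear": [60, 0, 0], "rot": [0, 0, 0]}
    - {"grip": 0, "linear": [68, 0, 0], "rot": [0, 0, 0]}
    - {"grip": 0, "linear": [74, 0, 0], "rot": [0, 0, 0]}
    - {"grip": 0, "linear": [75, 0, 0], "rot": [0, 0, 0]}

```text
clock: 29.68
position: [456.9, -65.7, 246.9]
ee_rot: [0.069, 0.998, 0.0, 0.0]
contact_force: [1.4, -0.3, -2.8]
gripper_width: 33.2
grasp_force: 59.7
```

arm_command:
  rows:
    - {"grip": 0, "linear": [2, 15, 0], "rot": [0, 0, 0]}
    - {"grip": 0, "linear": [6, 45, 0], "rot": [0, 0, 0]}
    - {"grip": 0, "linear": [12, 85, 0], "rot": [0, 0, 0]}
    - {"grip": 0, "linear": [18, 125, 0], "rot": [0, 0, 0]}
    - {"grip": 0, "linear": [24, 165, 0], "rot": [0, 0, 0]}
    - {"grip": 0, "linear": [30, 205, 0], "rot": [0, 0, 0]}
    - {"grip": 0, "linear": [36, 240, 0], "rot": [0, 0, 0]}
    - {"grip": 0, "linear": [39, 265, 0], "rot": [0, 0, 0]}
    - {"grip": 0, "linear": [41, 277, 0], "rot": [0, 0, 0]}
    - {"grip": 0, "linear": [41, 277, 0], "rot": [0, 0, 0]}

```text
clock: 30.92
position: [454.5, 214.8, 246.6]
ee_rot: [0.068, 0.998, -0.0, -0.0]
contact_force: [0.3, 0.2, -2.7]
gripper_width: 32.8
grasp_force: 60.3
```

```bash
python3 - <<'E'
from h import *
o=[]
for n in('scene','side','wrist','wrist'):
    st=arm.read_state(); p=imaging.get_image(n); E=cam(p,st)
    r=models.tip_of(p,'tray')
    if r: o.append((p,E,np.array(r[0]['pixel']))); print(n,np.round(r[0]['pixel']),round(r[0]['score'],2),np.round(onz(p,E,r[0]['pixel'],0),1))
print(tri(o),st['position'],st['clock']); save(p,'wt.png')
np.save('pics/Et.npy',E)
E
```

```text
scene [286. 308.] 0.8 [456.2 222.8]
side [272. 254.] 0.58 [460.2 218.1]
wrist [322. 206.] 0.58 [456.5 215.1]
wrist [323. 205.] 0.73 [456. 217.]
(array([456.92987682, 216.58641333,  -1.57548568]), np.float64(1.840710397551561)) [454.74874608 213.48358447 246.92007916] 31.225
```

View pics/wt.png

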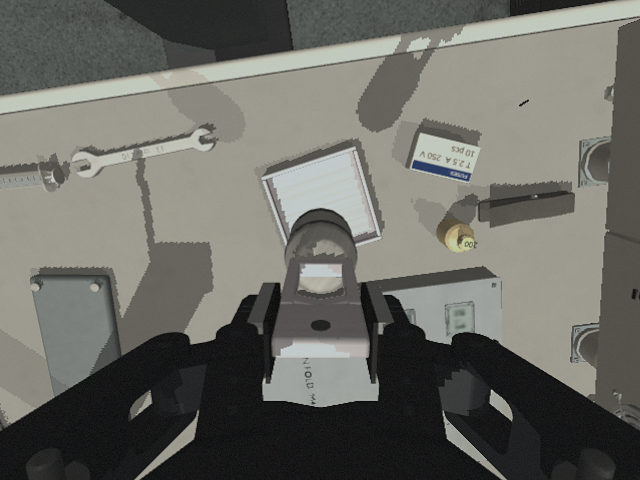

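The tray's corners are at (263,180), (353,147) and (382,238), so its centre is near (322,209), which is (456.5,216) in the world. I descend over it.

arm_command:
  rows:
    - {"grip": 0, "linear": [-1, 2, 15], "rot": [0, 0, 0]}
    - {"grip": 0, "linear": [-1.5, 2.5, 40], "rot": [0, 0, 0]}
    - {"grip": 0, "linear": [-1.5, 2.5, 65], "rot": [0, 0, 0]}
    - {"grip": 0, "linear": [-1.5, 2.5, 88], "rot": [0, 0, 0]}
    - {"grip": 0, "linear": [-1.5, 2.5, 106], "rot": [0, 0, 0]}
    - {"grip": 0, "linear": [-1.5, 2.5, 119], "rot": [0, 0, 0]}
    - {"grip": 0, "linear": [-1.5, 2.5, 128], "rot": [0, 0, 0]}
    - {"grip": 0, "linear": [-1.5, 2.5, 132], "rot": [0, 0, 0]}
    - {"grip": 0, "linear": [-1.5, 2.5, 134], "rot": [0, 0, 0]}
    - {"grip": 0, "linear": [-1.5, 2.5, 134], "rot": [0, 0, 0]}

```text
clock: 32.58
position: [456.8, 216.7, 113.1]
ee_rot: [0.069, 0.998, 0.0, 0.0]
contact_force: [0.0, -0.1, -3.4]
gripper_width: 32.8
grasp_force: 60.3
```

arm_command:
  rows:
    - {"grip": 0, "linear": [0, 0, 0.5], "rot": [0, 0, 0]}
    - {"grip": 0, "linear": [0, 0, 1], "rot": [0, 0, 0]}
    - {"grip": 0, "linear": [0, 0, 1.5], "rot": [0, 0, 0]}
    - {"grip": 0, "linear": [0, 0, 1.5], "rot": [0, 0, 0]}

```text
clock: 33.08
position: [456.7, 216.6, 111.7]
ee_rot: [0.069, 0.998, 0.0, 0.0]
contact_force: [-0.7, -0.5, -0.2]
gripper_width: 33.0
grasp_force: 60.6
```

Possibly touching already. I lower in small steps.

arm_command:
  rows:
    - {"grip": 0, "linear": [0, 0, 0], "rot": [0, 0, 0]}
    - {"grip": 0, "linear": [0, 0, 0], "rot": [0, 0, 0]}

```text
clock: 33.33
position: [456.7, 216.6, 111.7]
ee_rot: [0.069, 0.998, 0.0, 0.0]
contact_force: [-1.4, -0.6, 2.4]
gripper_width: 33.0
grasp_force: 60.8
```

arm_command:
  rows:
    - {"grip": 0, "linear": [0, 0, 0.5], "rot": [0, 0, 0]}
    - {"grip": 0, "linear": [0, 0, 0.5], "rot": [0, 0, 0]}

```text
clock: 33.58
position: [456.9, 216.6, 111.7]
ee_rot: [0.069, 0.998, 0.0, 0.0]
contact_force: [-2.1, -0.9, 5.0]
gripper_width: 33.0
grasp_force: 61.3
```

```bash
python3 m5.py g 5 | head -1
```

```text
33.775 pos [456.9  216.65 111.7 ] [6.880e-02 9.976e-01 1.000e-04 5.000e-04] F [-1.43 -0.75  5.39] sd [0.24 0.25 0.38] 32.68329314764243
```

The canister is on the tray floor. I release and retreat upward.

arm_command:
  rows:
    - {"grip": 0.9, "linear": [0, 0, 0], "rot": [0, 0, 0]}
    - {"grip": 0.9, "linear": [0, 0, 0], "rot": [0, 0, 0]}
    - {"grip": 0.9, "linear": [0, 0, 0], "rot": [0, 0, 0]}
    - {"grip": 0.9, "linear": [0, 0, 0], "rot": [0, 0, 0]}
    - {"grip": 0.9, "linear": [0, 0, 0], "rot": [0, 0, 0]}
    - {"grip": 0.9, "linear": [0, 0, -15], "rot": [0, 0, 0]}
    - {"grip": 0.9, "linear": [0, 0, -45], "rot": [0, 0, 0]}
    - {"grip": 0.9, "linear": [0, 0, -85], "rot": [0, 0, 0]}
    - {"grip": 0.9, "linear": [0, 0, -110], "rot": [0, 0, 0]}
    - {"grip": 0.9, "linear": [0, 0, -110], "rot": [0, 0, 0]}

```text
clock: 35.48
position: [457.7, 217.4, 224.1]
ee_rot: [0.069, 0.998, 0.002, 0.002]
contact_force: [0.0, -0.9, 0.7]
gripper_width: 77.1
grasp_force: 0.0
```

```bash
python3 - <<'E'
from h import *
st=arm.read_state(); p=imaging.get_image('wrist'); s=imaging.get_image('side'); print(st['clock'],st['position'],st['gripper_width'])
for t in('eye','canister','tray'): 
    o=[(q,e,np.array(r['pixel'])) for q,e in((p,cam(p,st)),(s,cam(s))) for r in models.tip_of(q,t)[:1]]
    print(t,tri(o) if len(o)>1 else o and o[0][2])
a=cv2.resize(p['frame'],(400,300)); b=cv2.resize(s['frame'][170:320,200:400],(400,300))
cv2.imwrite('pics/end.png',np.hstack([a,b])[:,:,::-1])
E
```

```text
35.475 [457.6750481  217.39927304 224.0520889 ] 77.11332769160164
eye (array([456.50842977, 217.99818538, 105.17607404]), np.float64(0.7486776972910434))
canister (array([455.565437  , 220.12133271,   6.72399998]), np.float64(0.7235144972373746))
tray [269.6 254.8]
```

View pics/end.png

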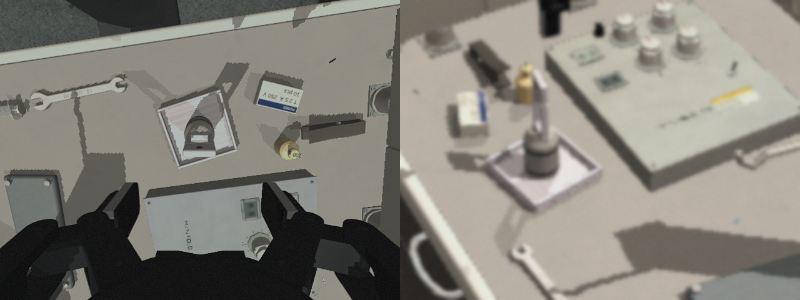

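The canister stands upright near the middle of the tray (right panel (540,155)), and the gripper is clear.

```bash
python3 -c "
from bench import job; print(job.job_done())"
```

```text
the job is handed in; nothing more can be done
None
```

The canister hung still and untouched on the balance for about 3 s, then was lifted off and set upright near the middle of the tray; the job was handed in at about 35.5 s, and no verdict was returned.

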